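# Show the printer's feed roller to the inspection camera

### The arm

A 6-joint arm with a two-finger parallel gripper is mounted at the origin on the work surface. World frame = base frame: x ahead of the robot, y to its left, z up, the work surface at z = 0. Lengths are in mm, angles in rad, forces in N, time in s.
With the tool pointing down it reaches from about 275 to 750 mm from the base axis. Payload 10.2 kg.
Tool frame: the origin (TCP) lies midway between the tips of the shut fingers; the grasp point (between the pads) lies 19 mm behind it (ctrl.hold_point_z is the distance from the TCP to the grasp point, in mm); z points along the fingers, y is the direction in which the jaws open and shut (so a half turn about z gives the same grasp; the last joint's range is limited). The gripper opens to 85 mm and grips with 20 to 120 N. Pads are 22 mm wide; open, the fingers measure 114 mm over their backs; the gripper's body (76 mm by 85 mm) begins 54 mm behind the grasp point. The pads swing forward as they close: fully open they stand 13 mm farther back than shut.
Start: joints at [-1.512, 0.313, 1.498, -0, 1.331, -0.223], TCP at [145.981, -504.302, 231.294] pointing down, gripper open.
Joint ranges: [-2.94, 2.94], [-0.97, 2.17], [0.19, 2.56], [-1.23, 4.37], [0.02, 3.11], [-2.88, 2.88]. Speed limits (rad/s): [2.39, 2.39, 3.01, 3.14, 3.14, 3.14].

### API

Orientations are given as a unit quaternion [w, x, y, z].
In Python, from rig import ctrl, capture, get_calibration, ticket, search_frame, outline_of gives the robot as it stands. The module is installed in compiled form; this text tells all that it offers.
- The arm moves only by the tool servo_tool, never from a script. Its argument "motion" is a list of rows, each an object with "dr": the turn, a rotation vector about the tool's x, y, z in units of 10 degrees (1.0 is 10 degrees), a list of three; "delta_pos": the shift along the tool's x, y, z in units of 50 mm (1.0 is 50 mm), a list of three; "hand": the opening, from 0 (shut) to 1 (fully open). In form: [{"dr": [ax, ay, az], "delta_pos": [x, y, z], "hand": hand}, ...]. A call has 1 to 20 rows; each row shifts and turns the pose as measured when the row begins, along the tool's axes as they then stand; what a row does not reach is not made up. A row lasts 1/8 s, in which the tool goes at most 62.5 mm and 10.7 degrees, less where a joint would pass 70% of its speed; a pose out of reach is approached as far as the arm can. A call is refused whole if a number of a shift passes 1 or a number of a turn 1, either way. A call with a gripper value outside its range is refused whole. The fingers move at their own pace and stop on an object; "squeeze" is the grip in N (left out, the last holds). Time passes only in rows, so rows that do not move let the fingers close. It gives the time, the measured TCP pose, the force and the opening at its end, in the units of the state.
- ctrl.sense(): the state, without advancing time (a new reading comes with each control period).
- capture(name): name is "scene" or "top" or "wrist"; returns (picture, depth): 420x560x3 uint8, red, green, blue; 420x560 float32, mm along the optical axis (not along the pixel's ray), 0 where there is no reading.
- get_calibration(name): a dict with "camera_matrix" (3x3 intrinsics, pixels), "distortion" ([k1, k2, p1, p2, k3] as OpenCV has them; the pictures are not rectified), "T" (4x4, takes a point from camera to world coordinates). Camera axes: x right, y down, z forward; pixel columns grow to the right and rows downward; lengths in mm; the calibration is good to about 2 mm. A picture is of the moment at which its call begins: read the wrist's pose just before it. get_calibration takes no time and is no camera call; for the wrist camera it gives the pose at the moment of the call.
- ticket.finish_job(): hands the job in, once; it reports no verdict.
Trained networks look in the newest picture that a camera, given by its name, has taken for a name from the list of things; names that differ only in an ending like _2 or _b are one class to them, and where a whole thing is asked for, a point or a joint stands for the part that bears it (a point fixed in the world has none). Each returns a list of dicts, best first, with "score" (0 to 1); they miss things now and then, are a little off and sometimes report something else, mostly with a low value. They report only what shows in the picture. A call takes as long as a camera call. They do not tell look-alikes from the thing itself.
- search_frame(camera, label): "bbox" ([left, top, right, bottom] in pixels, round what is visible of it).
- outline_of(camera, label): "pixels" (420x560 bool, what is visible of it) and "bbox" ([left, top, right, bottom] in pixels, round what is visible of it).
The state is a dict: "time_s": time; "joints": joint angles; "dq": joint speeds; "tau": joint torques, N m; "eef_pos": TCP position; "ee_rot": TCP orientation; "force": force on the tool from outside, world axes, zero at the start; "wrist_torque": the same for the moment, N m; "grip_width": opening from 0.0 (shut) to 1.0 (fully open).
Only numpy, scipy, OpenCV 4.12 (cv2) and the standard library are available. Lean on these libraries where they do the work, as an engineer would, in place of code of your own. Each camera call takes 0.05 s, during which the arm holds its last target.

### The job

Turn the focus knob on the inspection camera's base until its white pointer is on the long index line, and let go of it. Then lift the roller that has a gear out of the printer's feed unit and hold it up in the air in front of the camera, its gear end squarely facing the tilted lens (roller along the lens axis) and the gear's face about 80 mm straight out from the middle of the lens glass; do not bump it into the camera, leave the other things where they are, and finish while still holding the roller there.

Things in the scene. Friction and masses are not known exactly. Their poses are not given: they have to be found in the camera images.
- focus (a joint): angle of the black focus knob, rad; it grows as the knob turns clockwise seen from above, range 0 to 2.4, starts somewhere from 0 to 0.6; the white pointer is on the long index line at 1.3. It turns about a vertical axis with light friction (0.04 N m) and stays where it is left. The knob cannot be lifted.
- focus_grip (a point): point on the knob's axis at the height to grip (60 mm above the table). The knob is a round skirt, 52 mm across, its top 37 mm above the table, with an upright bar on it, 49 mm long and 14 mm wide, its top 67 mm above the table. The point turns with the knob: its x axis runs along the bar, its -x end carries the white pointer, z is up.
- focus_pointer (a point): outer end of the white pointer line on top of the knob's bar, 22 mm from the knob's axis; it turns with the knob
- focus_mark (a point): middle of the long thick black index line on the silver dial round the knob (14 mm long, radial, 48 mm from the knob's axis; the other dial lines are short and thin); fixed on the camera's base
- inspect_cam: inspection camera, fixed: grey base slab 150 x 280 x 20 mm (x, y, z), origin at the centre of its underside on the table, z up, front faces its -x; turned by -0.1 to 0.4 rad. An upright column, 24 mm across, at (30, 75) mm in its frame carries the head; the focus knob's axis is at (-20, -75) mm.
- cam_head: camera head on the column: lens barrel (black, 34 mm across, 30 mm long) and white box body 75 x 50 x 50 mm behind it. Origin at the centre of the lens glass, 235 mm above the table. The lens looks along its -x axis, which points 20 degrees below level; +x runs back through the head, z is its upward axis, y is level.
- focus_point (a point): the point 80 mm straight in front of the lens glass, about 208 mm above the table, where the middle of the gear's face belongs; axes as cam_head
- feed_unit: printer's paper feed unit, fixed: metal tray 150 x 170 mm (x, y), floor 6 mm thick, walls 26 mm high along its edges y = +-83 mm. Origin: centre of underside, z up. Two rollers lie along its x axis at y = +45 and -45 mm (which is where varies), each in two grey forks (5 x 30 mm, 56 mm high, at x = +-38 mm) with notches 10 mm wide, 10 mm deep, open at the top: lift a roller straight up.
- feed_roller: roller with a gear, 80 to 170 g: steel shaft 8 mm across, 110 mm long, black rubber sleeve 24 mm across from x = -32 to +32 mm (grip it here from above), white gear 27 mm across from x = 48 to 58 mm. Origin on its axis in the middle of the sleeve, 50 mm above the table when in the forks; x along the shaft towards the gear, which points to the feed unit's +x.
- gear_face (a point): centre of the outer face of the gear (the +x end of the roller), 58 mm from the roller's origin
- idler_roller: bystander: roller of the same sleeve and shaft but without a gear, in the other forks of the feed unit; origin and x axis likewise
- mug: bystander: white mug, 76 mm across, 90 mm high, origin at the centre of its underside
- screwdriver: bystander: screwdriver lying on the table
- stapler: bystander: stapler 130 x 36 x 54 mm, origin at the centre of its underside
Mind the look-alikes: they are no part of the job. Of the things that look like the feed_unit, take the one that is nearest to the robot's base at the start.

How it is judged:
By the outcome, as a careful person would: the job done as asked, in the order asked, and still so for the second after the job is handed in, while the arm keeps its last pose, push and grip.
It also fails if it takes over 51 s, if anything falls off the work surface, if the arm or the gripper's body presses on something with over 40 N, if the wrist force passes 120 N, or if a joint passes its speed limit or range.

## Working session

There is one attempt and no reset: what is moved stays moved. The work goes in short steps, Python scripts to look and compute and a tool call to move; the robot and the scene stay as the last step left them, time stands still between calls to the robot, and variables do not carry over. Pictures are saved under pics/ and viewed, and the job is handed in when it is done.

Besides the shell and the picture viewer there is one more tool, called after ">>>" by a JSON object that holds its "op" and its "data", one argument or row to a line. servo_tool: Moves the arm, as the interface text tells. Its arguments: {"type":"object","properties":{"motion":{"type":"array"},"squeeze":{"type":"number"}},"required":["motion"]}

```bash
ls; mkdir -p pics; python3 - <<'E'
from rig import ctrl, capture, get_calibration
import cv2
s=ctrl.sense(); print(s, ctrl.hold_point_z)
for n in ["scene","top"]:
    im,d=capture(n); cv2.imwrite(f"pics/{n}0.png",im[:,:,::-1]); c=get_calibration(n); print(n,c)
E
```

```text
pics
{'time_s': 0.0, 'joints': array([-1.51238890e+00,  3.13427349e-01,  1.49845328e+00, -3.16348268e-05,
        1.33098697e+00, -2.23394620e-01]), 'dq': array([-3.32883829e-04,  5.64942879e-04,  8.15903063e-04,  1.03820377e-04,
       -8.07493612e-05, -7.11061054e-05]), 'tau': array([-4.90345002e-06, -4.12262464e+01, -2.59742564e+01, -1.92603352e-04,
        4.16200128e-03, -1.46199307e-05]), 'eef_pos': array([ 145.96330845, -504.02819522,  230.74056597]), 'ee_rot': array([-6.36570543e-04,  9.90089133e-01,  1.40438965e-01,  3.72176469e-05]), 'force': array([0.30666638, 0.08519686, 0.36169278]), 'wrist_torque': array([ 0.01687205,  0.01911678, -0.00172455]), 'grip_width': 1.0001117162332147} 18.700000000000003
scene {'camera_matrix': array([[415.44574379,   0.        , 278.70367314],
       [  0.        , 415.44574379, 207.21978928],
       [  0.        ,   0.        ,   1.        ]]), 'distortion': array([-0.06629062,  0.        ,  0.        ,  0.        ,  0.        ]), 'T': array([[ 2.76388658e-01,  7.87883849e-01, -5.50316591e-01,
         1.31327463e+03],
       [ 9.60983552e-01, -2.33098891e-01,  1.48914469e-01,
        -2.58767062e+02],
       [-1.09508822e-02, -5.70003463e-01, -8.21569309e-01,
         1.26389400e+03],
       [ 0.00000000e+00,  0.00000000e+00,  0.00000000e+00,
         1.00000000e+00]])}
top {'camera_matrix': array([[449.84290255,   0.        , 283.44624788],
       [  0.        , 449.84290255, 215.98886636],
       [  0.        ,   0.        ,   1.        ]]), 'distortion': array([-0.06633882,  0.        ,  0.        ,  0.        ,  0.        ]), 'T': array([[-1.45443587e-02, -9.93648396e-01,  1.11585513e-01,
         4.50341555e+02],
       [-9.99890523e-01,  1.47571239e-02,  1.08101952e-03,
        -5.33394646e+01],
       [-2.72083455e-03, -1.11557574e-01, -9.93754248e-01,
         1.39543909e+03],
       [ 0.00000000e+00,  0.00000000e+00,  0.00000000e+00,
         1.00000000e+00]])}
```

View pics/scene0.png

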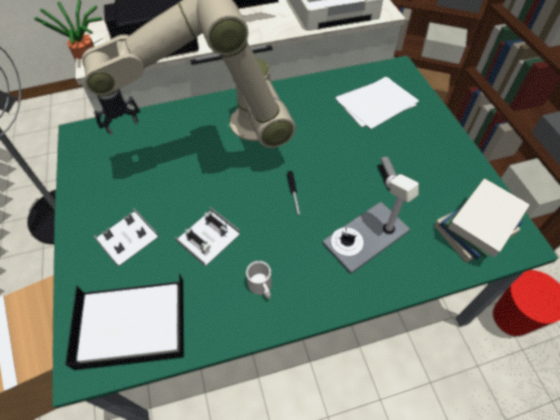

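View pics/top0.png

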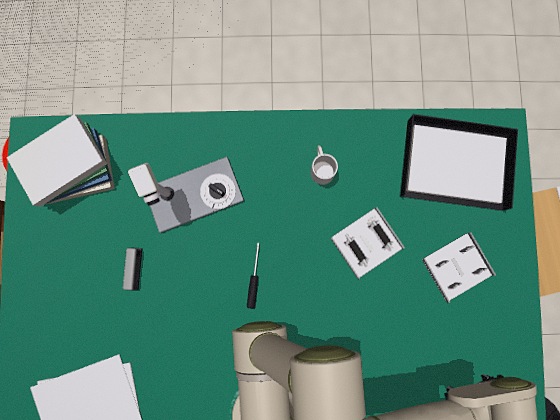

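Top view: inspection camera at (197,193), knob at (217,190), feed unit with rollers at (368,243), and an empty look-alike feed unit at (458,267). Next I'll measure these.

```bash
cat > h.py <<'E'
import numpy as np, cv2
from rig import ctrl, capture, get_calibration, search_frame, outline_of
from scipy.spatial.transform import Rotation as R
def rays(c,uv):
    p=cv2.undistortPoints(np.array(uv,float).reshape(-1,1,2),c['camera_matrix'],c['distortion']).reshape(-1,2)
    return np.c_[p,np.ones(len(p))]
def w_depth(c,uv,d):
    r=rays(c,uv)*np.array(d).reshape(-1,1); return r@c['T'][:3,:3].T+c['T'][:3,3]
def w_plane(c,uv,z):
    r=rays(c,uv)@c['T'][:3,:3].T; o=c['T'][:3,3]; return o+r*((z-o[2])/r[:,2])[:,None]
def proj(c,P):
    T=np.linalg.inv(c['T']); return cv2.projectPoints(np.array(P,float).reshape(-1,3),cv2.Rodrigues(T[:3,:3])[0],T[:3,3],c['camera_matrix'],c['distortion'])[0].reshape(-1,2)
def tool():
    s=ctrl.sense(); q=s['ee_rot']; return s['eef_pos'],R.from_quat([q[1],q[2],q[3],q[0]])
E
python3 - <<'E'
from h import *
im,d=capture('top'); c=get_calibration('top')
for l in ['feed_unit','feed_roller','idler_roller','inspect_cam','cam_head','focus','mug','screwdriver','stapler','gear_face','focus_pointer','focus_mark']:
    for o in outline_of('top',l)[:3]:
        v,u=np.nonzero(o['pixels']); 
        if len(u)==0: continue
        P=w_depth(c,np.c_[u,v],d[v,u]); P=P[d[v,u]>0]
        print(l,round(o['score'],2),np.round(o['bbox']),len(u),np.round(np.median(P,0)),np.round(np.percentile(P[:,2],[5,95])))
cv2.imwrite('pics/topz.png',np.hstack([cv2.resize(im[140:240,130:250],None,fx=3.3,fy=3.3,interpolation=cv2.INTER_CUBIC),cv2.resize(im[195:295,320:440],None,fx=3.3,fy=3.3,interpolation=cv2.INTER_CUBIC)])[:,:,::-1])
E
```

```text
feed_unit 0.64 [422. 234. 493. 305.] 2881 [ 442. -590.    8.] [ 2. 33.]
feed_roller 0.74 [369. 217. 394. 247.] 221 [ 547. -342.   60.] [23. 66.]
idler_roller 0.73 [346. 236. 370. 267.] 226 [ 496. -269.   59.] [48. 66.]
inspect_cam 0.75 [133. 160. 241. 233.] 4773 [672. 245.  23.] [ 16. 284.]
cam_head 0.85 [131. 163. 158. 206.] 791 [667. 297. 277.] [250. 292.]
cam_head 0.7 [248. 273. 258. 308.] 273 [378.  46.  24.] [14. 29.]
focus 0.74 [215. 181. 228. 200.] 237 [681. 150.  40.] [32. 71.]
focus 0.58 [370. 216. 395. 245.] 209 [ 545. -343.   60.] [49. 66.]
mug 0.74 [313. 146. 339. 185.] 719 [ 753. -177.   28.] [ 1. 92.]
screwdriver 0.53 [247. 245. 260. 309.] 312 [387.  43.  23.] [15. 29.]
stapler 0.82 [123. 248. 142. 290.] 688 [451. 407.  51.] [ 2. 58.]
gear_face 0.75 [210. 184. 229. 199.] 211 [681. 150.  41.] [33. 70.]
gear_face 0.72 [372. 215. 391. 244.] 208 [ 548. -342.   60.] [51. 66.]
focus_pointer 0.48 [211. 186. 228. 198.] 220 [682. 150.  41.] [33. 71.]
focus_mark 0.83 [128. 156. 243. 233.] 4907 [672. 246.  23.] [ 15. 284.]
focus_mark 0.57 [346. 233. 370. 267.] 228 [ 498. -267.   59.] [37. 66.]
```

View pics/topz.png

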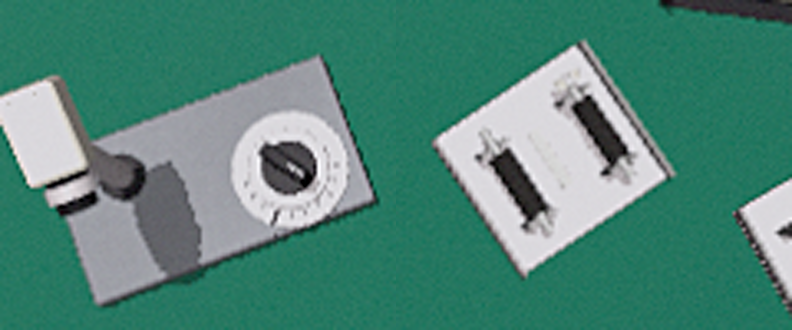

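```bash
cat >> h.py <<'E'
def rotz_down(yaw):
    # tool pointing down, tool x at world yaw
    x=np.array([np.cos(yaw),np.sin(yaw),0]); z=np.array([0,0,-1.]); return R.from_matrix(np.c_[x,np.cross(z,x),z])
def plan(p1,R1,n,p0=None,R0=None):
    if p0 is None: p0,R0=tool()
    p,Rr=np.array(p0,float),R0
    rv=(R0.inv()*R1).as_rotvec()
    for i in range(n):
        d=Rr.inv().apply((np.array(p1)-p)/(n-i))/50; w=(Rr.inv()*R1).as_rotvec()/(n-i)*18/np.pi
        d=np.round(d,3); w=np.round(w,3)
        print('{"dr":%s,"delta_pos":%s}'%(list(map(float,w)),list(map(float,d))))
        p=p+Rr.apply(d*50); Rr=Rr*R.from_rotvec(w*np.pi/18)
    return p,Rr
E
python3 - <<'E'
from h import *
c=get_calibration('wrist'); p,r=tool()
print(np.round(r.inv().apply(c['T'][:3,3]-p),1), np.round(r.inv().as_matrix()@c['T'][:3,:3],3)); print(c['camera_matrix'])
plan([500,-300,320],r,6)
E
```

```text
[  68.8    0.3 -143.1] [[-0.    -0.962 -0.274]
 [ 1.     0.    -0.001]
 [ 0.    -0.274  0.962]]
[[302.51127785   0.         281.67846209]
 [  0.         302.51127785 207.3263102 ]
 [  0.           0.           1.        ]]
{"dr":[0.0, 0.0, 0.0],"delta_pos":[1.323, -0.326, -0.296]}
{"dr":[0.0, 0.0, 0.0],"delta_pos":[1.323, -0.326, -0.296]}
{"dr":[0.0, 0.0, 0.0],"delta_pos":[1.323, -0.326, -0.296]}
{"dr":[0.0, 0.0, 0.0],"delta_pos":[1.323, -0.326, -0.295]}
{"dr":[0.0, 0.0, 0.0],"delta_pos":[1.323, -0.326, -0.296]}
{"dr":[0.0, 0.0, 0.0],"delta_pos":[1.322, -0.325, -0.295]}
```

>>> {"op": "servo_tool", "data": {
  "motion": [
    {"dr": [0, 0, 0], "delta_pos": [0.88, -0.22, -0.1], "hand": 1},
    {"dr": [0, 0, 0], "delta_pos": [0.88, -0.22, -0.1], "hand": 1},
    {"dr": [0, 0, 0], "delta_pos": [0.88, -0.22, -0.1], "hand": 1},
    {"dr": [0, 0, 0], "delta_pos": [0.88, -0.22, -0.1], "hand": 1},
    {"dr": [0, 0, 0], "delta_pos": [0.88, -0.22, -0.1], "hand": 1},
    {"dr": [0, 0, 0], "delta_pos": [0.88, -0.22, -0.1], "hand": 1},
    {"dr": [0, 0, 0], "delta_pos": [0.88, -0.22, -0.1], "hand": 1},
    {"dr": [0, 0, 0], "delta_pos": [0.88, -0.22, -0.1], "hand": 1},
    {"dr": [0, 0, 0], "delta_pos": [0.88, -0.22, -0.1], "hand": 1},
    {"dr": [0, 0, 0], "delta_pos": [0, 0, 0], "hand": 1}
  ]
}}

```text
time_s: 2.0
eef_pos: [509.8, -292.8, 277.6]
ee_rot: [0.0, 0.99, 0.139, 0.0]
force: [-0.1, -0.6, 0.4]
grip_width: 1.001
```

```bash
python3 - <<'E'
from h import *
print(tool()[0])
c=get_calibration('wrist');im,d=capture('wrist'); cv2.imwrite('pics/w1.png',im[:,:,::-1])
np.savez('w1.npz',im=im,d=d,T=c['T'])
for l in ['feed_unit','feed_roller','idler_roller','gear_face']:
    for o in outline_of('wrist',l)[:2]:
        v,u=np.nonzero(o['pixels']); m=d[v,u]>0
        P=w_depth(c,np.c_[u,v],d[v,u])[m]
        print(l,round(o['score'],2),np.round(o['bbox']),len(u),np.round(np.median(P,0)),np.round(np.percentile(P[:,2],[5,95])))
E
```

```text
[ 509.83818638 -292.819697    277.57992743]
feed_unit 0.79 [214.  98. 369. 242.] 11563 [ 522. -304.    7.] [ 5. 44.]
feed_unit 0.73 [392. 211. 510. 310.] 8455 [ 457. -599.    7.] [ 5. 46.]
feed_roller 0.72 [304. 118. 341. 205.] 1377 [ 548. -339.   60.] [53. 63.]
feed_roller 0.36 [ 20. 102.  55. 233.] 1626 [391.  39.  21.] [10. 27.]
idler_roller 0.71 [242. 142. 277. 227.] 1151 [ 495. -267.   60.] [53. 63.]
gear_face 0.82 [307. 117. 343. 206.] 1445 [ 548. -339.   60.] [52. 63.]
```

View pics/w1.png

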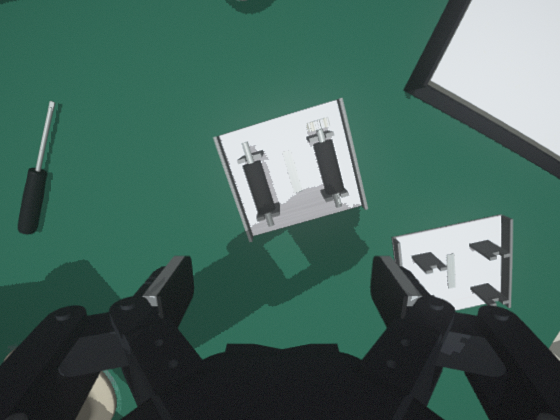

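The right roller has the white gear at its far end, (319,127). The left one, at (258,185), has none. Now I'll fit the axis.

```bash
python3 - <<'E'
from h import *
z=np.load('w1.npz'); im,d=z['im'],z['d']; c=get_calibration('wrist')
v,u=np.mgrid[90:250,200:380]; v=v.ravel();u=u.ravel(); P=w_depth(c,np.c_[u,v],d[v,u]); g=im[v,u].mean(1)
for n,x0 in (('gear',(548,-339)),('idler',(495,-267))):
    near=(np.hypot(P[:,0]-x0[0],P[:,1]-x0[1])<75)
    # restrict lateral
    m=near&(P[:,2]>48)&(P[:,2]<80)&(g<70)
    Q=P[m]; 
    for k in range(4):
        ce=np.median(Q[:,:2],0); a=np.linalg.svd(Q[:,:2]-Q[:,:2].mean(0))[2][0]; a*=np.sign(a[0])
        Q=P[m]; n2=np.array([-a[1],a[0]]); s=(Q[:,:2]-ce)@a;t=(Q[:,:2]-ce)@n2
        Q=Q[(abs(t)<14)&(abs(s)<45)]
    s=(Q[:,:2]-ce)@a;t=(Q[:,:2]-ce)@n2
    print(n,ce,np.degrees(np.arctan2(a[1],a[0])),np.percentile(s,[1,99]),np.percentile(t,[1,99]),np.percentile(Q[:,2],[50,98]))
    mid=ce+a*np.mean(np.percentile(s,[1,99]))+n2*np.mean(np.percentile(t,[1,99])); print(mid)
    M=near&(P[:,2]>40); s=(P[M][:,:2]-mid)@a;t=(P[M][:,:2]-mid)@n2; k=abs(t)<14; print(np.histogram(s[k],bins=range(-70,75,5)))
E
```

```text
gear [ 532.6979786  -348.61343365] 31.75507257050995 [-25.89536364  36.47410551] [-10.69760786  10.16998873] [60.4010311  63.19044568]
[ 537.33440064 -346.05401358]
(array([  0,   0,   0,  12,  26,  38, 112,  36,  77,  77,  76,  79,  80,
        78,  84,  80,  85,  85,  85,  84,  68,  99,  49,  56, 103,  75,
         0,   0]), array([-70, -65, -60, -55, -50, -45, -40, -35, -30, -25, -20, -15, -10,
        -5,   0,   5,  10,  15,  20,  25,  30,  35,  40,  45,  50,  55,
        60,  65,  70]))
idler [ 490.39181239 -271.95452684] 32.2377578957821 [-31.59192813  31.37903103] [-9.39925136 10.46337372] [60.85977144 63.3028597 ]
[ 490.01795433 -271.5612705 ]
(array([  0,   0,   0,  11,  23,  33, 117,  31,  72,  73,  73,  77,  74,
        72,  78,  74,  82,  79,  78,  83,  67,  93,  50,  28,  28,  19,
         0,   0]), array([-70, -65, -60, -55, -50, -45, -40, -35, -30, -25, -20, -15, -10,
        -5,   0,   5,  10,  15,  20,  25,  30,  35,  40,  45,  50,  55,
        60,  65,  70]))
```

```bash
python3 - <<'E'
from h import *
p,r=tool()
plan([590,140,280],r,10)
E
```

```text
{"dr":[0.0, 0.0, 0.0],"delta_pos":[0.396, -0.793, -0.005]}
{"dr":[0.0, 0.0, 0.0],"delta_pos":[0.395, -0.793, -0.005]}
{"dr":[0.0, 0.0, 0.0],"delta_pos":[0.396, -0.793, -0.005]}
{"dr":[0.0, 0.0, 0.0],"delta_pos":[0.395, -0.793, -0.005]}
{"dr":[0.0, 0.0, 0.0],"delta_pos":[0.396, -0.793, -0.005]}
{"dr":[0.0, 0.0, 0.0],"delta_pos":[0.395, -0.793, -0.006]}
{"dr":[0.0, 0.0, 0.0],"delta_pos":[0.396, -0.793, -0.005]}
{"dr":[0.0, 0.0, 0.0],"delta_pos":[0.395, -0.793, -0.006]}
{"dr":[0.0, 0.0, 0.0],"delta_pos":[0.396, -0.792, -0.005]}
{"dr":[0.0, 0.0, 0.0],"delta_pos":[0.395, -0.793, -0.006]}
```

>>> {"op": "servo_tool", "data": {
  "motion": [
    {"dr": [0, 0, 0], "delta_pos": [0.4, -0.8, 0], "hand": 1},
    {"dr": [0, 0, 0], "delta_pos": [0.4, -0.8, 0], "hand": 1},
    {"dr": [0, 0, 0], "delta_pos": [0.4, -0.8, 0], "hand": 1},
    {"dr": [0, 0, 0], "delta_pos": [0.4, -0.8, 0], "hand": 1},
    {"dr": [0, 0, 0], "delta_pos": [0.4, -0.8, 0], "hand": 1},
    {"dr": [0, 0, 0], "delta_pos": [0.4, -0.8, 0], "hand": 1},
    {"dr": [0, 0, 0], "delta_pos": [0.4, -0.8, 0], "hand": 1},
    {"dr": [0, 0, 0], "delta_pos": [0.4, -0.8, 0], "hand": 1},
    {"dr": [0, 0, 0], "delta_pos": [0.4, -0.8, 0], "hand": 1},
    {"dr": [0, 0, 0], "delta_pos": [0.3, -0.7, 0], "hand": 1},
    {"dr": [0, 0, 0], "delta_pos": [0, 0, 0], "hand": 1}
  ]
}}

```text
time_s: 3.62
eef_pos: [589.2, 140.2, 277.8]
ee_rot: [0.001, 0.992, 0.128, 0.0]
force: [-0.9, -0.5, -0.1]
grip_width: 1.002
```

```bash
python3 - <<'E'
from h import *
print(tool()[0])
c=get_calibration('wrist');im,d=capture('wrist'); cv2.imwrite('pics/w2.png',im[:,:,::-1])
np.savez('w2.npz',im=im,d=d,**c)
for l in ['inspect_cam','cam_head','focus','focus_pointer']:
    for o in outline_of('wrist',l)[:2]:
        v,u=np.nonzero(o['pixels']); m=d[v,u]>0
        P=w_depth(c,np.c_[u,v],d[v,u])[m]
        print(l,round(o['score'],2),np.round(o['bbox']),len(u),np.round(np.median(P,0)),np.round(np.percentile(P[:,2],[5,95])))
E
```

```text
[589.22870026 140.16705285 277.80966088]
inspect_cam 0.85 [  3.   1. 344. 164.] 39142 [667. 275.  23.] [ 19. 274.]
cam_head 0.68 [269.  77. 311. 124.] 1392 [682. 152.  38.] [36. 68.]
cam_head 0.59 [  2.   0.  95. 142.] 10980 [653. 282. 261.] [239. 279.]
focus 0.68 [271.  80. 313. 121.] 1478 [682. 152.  38.] [36. 68.]
focus_pointer 0.83 [267.  81. 312. 123.] 1461 [682. 153.  38.] [36. 68.]
```

View pics/w2.png

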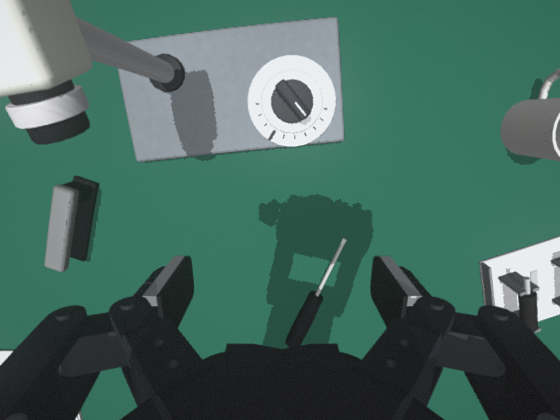

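Wrist view: knob at (293,101), its white pointer running to about (306,117), the thick mark at about (272,134), and the lens at about (58,125). Now the exact numbers.

```bash
python3 - <<'E'
from h import *
z=np.load('w2.npz'); im,d=z['im'],z['d']; c={k:z[k] for k in('camera_matrix','distortion','T')}
v,u=np.mgrid[0:300,0:400]; v=v.ravel();u=u.ravel(); P=w_depth(c,np.c_[u,v],d[v,u]); g=im[v,u].astype(float)
ok=d[v,u]>0
# bar top
near=ok&(np.hypot(P[:,0]-681,P[:,1]-151)<32)
B=P[near&(P[:,2]>60)]; rect=cv2.minAreaRect(B[:,:2].astype(np.float32)); print('bar',rect,np.percentile(B[:,2],[5,50,95]),len(B))
# skirt
S=P[near&(P[:,2]>30)]; print('skirt circ',cv2.minEnclosingCircle(S[:,:2].astype(np.float32)), cv2.minAreaRect(S[:,:2].astype(np.float32)))
bright=near&(P[:,2]>60)&(g.min(1)>150)
Pw=w_plane(c,np.c_[u,v][bright],67); print('white pts',len(Pw),Pw.mean(0)); 
# dial: white pixels at z~20-24
dm=ok&(np.hypot(P[:,0]-681,P[:,1]-151)<75)&(P[:,2]<32)&(g.min(1)>165)
D=w_plane(c,np.c_[u,v][dm],21); cc,rr=cv2.minEnclosingCircle(D[:,:2].astype(np.float32)); print('dial',cc,rr,np.median(P[dm][:,2]))
# slab
sl=ok&(P[:,2]>14)&(P[:,2]<27)&(P[:,0]>550)&(P[:,1]<330)
r=cv2.minAreaRect(P[sl][:,:2].astype(np.float32)); print('slab',r)
# dark marks on dial
kc=np.array(cc)
W=w_plane(c,np.c_[u,v],21.0); rad=np.hypot(W[:,0]-kc[0],W[:,1]-kc[1])
mk=ok&(rad>40)&(rad<56)&(g.max(1)<110); ang=np.degrees(np.arctan2(W[mk,1]-kc[1],W[mk,0]-kc[0]))
h=np.histogram(ang%360,bins=range(0,361,5)); print([(int(b),int(n)) for n,b in zip(*h) if n])
cv2.imwrite('pics/w2z.png',cv2.resize(im[40:160,230:350],None,fx=5,fy=5,interpolation=cv2.INTER_CUBIC)[:,:,::-1])
E
```

```text
bar ((682.332763671875, 151.9384002685547), (49.12211608886719, 14.340719223022461), 54.37134552001953) [64.66860115 67.18791849 68.66480062] 576
skirt circ ((681.0512084960938, 151.10130310058594), 31.934736251831055) ((680.8300170898438, 151.4722900390625), (60.65693283081055, 63.03800582885742), 61.65184783935547)
white pts 50 [680.31526385 148.01751502  67.        ]
dial (682.8280029296875, 151.6803741455078) 56.34825134277344 23.93831858635059
slab ((676.3974609375, 226.23245239257812), (150.3045196533203, 275.2229309082031), 20.248210906982422)
[(160, 15)]
```

View pics/w2z.png

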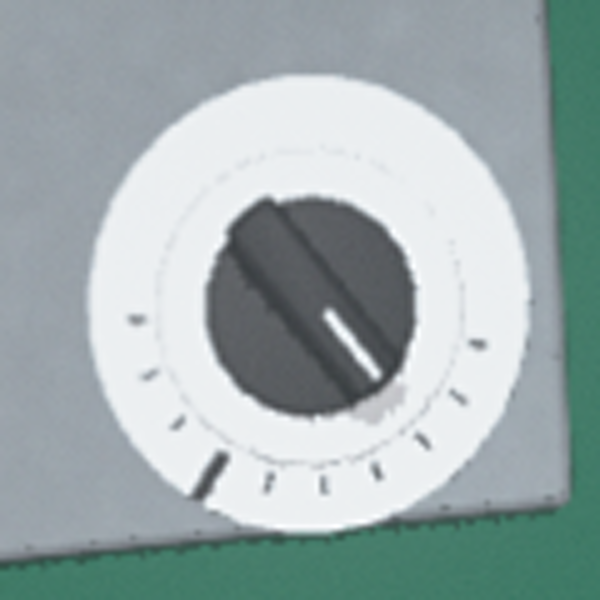

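```bash
python3 - <<'E'
from h import *
z=np.load('w2.npz'); im,d=z['im'],z['d']; c={k:z[k] for k in('camera_matrix','distortion','T')}
v,u=np.mgrid[0:300,0:400]; v=v.ravel();u=u.ravel(); P=w_depth(c,np.c_[u,v],d[v,u]); g=im[v,u].astype(float); ok=d[v,u]>0
for kc in ([682.3,151.8],[681.,151.1]):
    W=w_plane(c,np.c_[u,v],23.0); q=W[:,:2]-kc; rad=np.hypot(*q.T); a=np.degrees(np.arctan2(q[:,1],q[:,0]))%360
    m=ok&(rad>38)&(rad<58)&(a>150)&(a<174)&(P[:,2]<30)
    wgt=np.clip(200-g.mean(1),0,None)[m]; wgt[wgt<40]=0
    ce=(q[m]*wgt[:,None]).sum(0)/wgt.sum(); print('mark',ce,np.hypot(*ce),np.degrees(np.arctan2(ce[1],ce[0]))%360)
    W=w_plane(c,np.c_[u,v],67.0); q=W[:,:2]-kc; rad=np.hypot(*q.T)
    m=ok&(rad<23)&(P[:,2]>58)&(g.min(1)>130); print('pointer',q[m].mean(0),m.sum(),np.degrees(np.arctan2(q[m].mean(0)[1],q[m].mean(0)[0]))%360, rad[m].min(),rad[m].max())
s=np.radians(20.25); sc=np.array([676.4,226.2])
X=np.array([np.cos(s),np.sin(s)]);Y=np.array([-np.sin(s),np.cos(s)])
print('knob by slab',sc-20*X-75*Y)
# head
m=ok&(P[:,2]>200)&(P[:,1]>200); Q=P[m]; xb=(Q[:,:2]-sc)@X; yb=(Q[:,:2]-sc)@Y
print('head base-frame', np.percentile(xb,[0,1,50,99]),np.percentile(yb,[0,1,50,99,100]))
# lens frame hypothesis: yb=75
G=g[m]
cp,sp=np.cos(np.radians(20)),np.sin(np.radians(20))
hx=xb*cp+(Q[:,2]-235)*sp; hz=-xb*sp+(Q[:,2]-235)*cp
black=G.max(1)<70
print('black n',black.sum(),'hx min',np.percentile(hx[black],[0,1,2,5,50]),'hz',np.percentile(hz[black],[1,50,99]), 'yb',np.percentile(yb[black],[1,50,99]))
wh=~black; print('white hz',np.percentile(hz[wh],[50,90,99]),np.percentile(hx[wh],[1,50]))
print(np.round(ctrl.sense()['joints'],2))
E
```

```text
mark [-46.30579088  13.69224434] 48.28771918167776 163.52748176125547
pointer [-6.57935482 -9.77313057] 50 236.05122397454238 4.1686335296935635 22.635197014806067
mark [-45.46321597  14.12073616] 47.60566348240295 162.7453651328026
pointer [ -6.0594578  -10.20337997] 48 239.2952917262284 3.0276167401979257 20.90596501931517
knob by slab [683.59495256 148.91330866]
head base-frame [-40.28172404 -38.1940687   -2.33754983  32.39821212] [51.09162583 51.84940628 58.90661519 87.99887    95.45060313]
black n 1634 hx min [-32.43513765 -31.85617245 -31.68758647 -31.08621763 -24.19246671] hz [ 6.65009669 25.82300588 30.24005621] yb [60.46949034 68.17048929 88.01103283]
white hz [30.15927915 37.6148004  38.71910871] [-20.63622987  11.48935169]
[ 0.04  0.47  1.15 -0.    1.52  1.36]
```

```bash
python3 - <<'E'
from h import *
p,r=plan([682,152,120],rotz_down(np.radians(54.4)),6)
plan([682,152,43],rotz_down(np.radians(54.4)),4,p,r)
E
```

```text
{"dr":[0.002, 0.0, -0.666],"delta_pos":[0.311, 0.029, 0.527]}
{"dr":[0.002, 0.0, -0.666],"delta_pos":[0.305, 0.066, 0.528]}
{"dr":[0.002, 0.0, -0.665],"delta_pos":[0.295, 0.101, 0.527]}
{"dr":[0.002, 0.0, -0.666],"delta_pos":[0.282, 0.134, 0.527]}
{"dr":[0.002, 0.001, -0.665],"delta_pos":[0.264, 0.166, 0.528]}
{"dr":[0.002, 0.0, -0.666],"delta_pos":[0.243, 0.196, 0.527]}
{"dr":[0.0, 0.0, 0.0],"delta_pos":[0.0, -0.0, 0.385]}
{"dr":[0.0, 0.0, 0.0],"delta_pos":[0.0, -0.0, 0.385]}
{"dr":[0.0, 0.0, 0.0],"delta_pos":[0.0, -0.0, 0.385]}
{"dr":[0.0, 0.0, 0.0],"delta_pos":[0.0, -0.0, 0.385]}
```

>>> {"op": "servo_tool", "data": {
  "motion": [
    {"dr": [0, 0, -0.67], "delta_pos": [0.31, 0.03, 0.53], "hand": 0.5},
    {"dr": [0, 0, -0.67], "delta_pos": [0.3, 0.07, 0.53], "hand": 0.5},
    {"dr": [0, 0, -0.67], "delta_pos": [0.3, 0.1, 0.53], "hand": 0.5},
    {"dr": [0, 0, -0.67], "delta_pos": [0.28, 0.13, 0.53], "hand": 0.5},
    {"dr": [0, 0, -0.67], "delta_pos": [0.26, 0.17, 0.53], "hand": 0.5},
    {"dr": [0, 0, -0.65], "delta_pos": [0.24, 0.2, 0.53], "hand": 0.5},
    {"dr": [0, 0, 0], "delta_pos": [0, 0, 0], "hand": 0.5}
  ]
}}

```text
time_s: 4.75
eef_pos: [685.5, 143.7, 116.6]
ee_rot: [0.002, 0.887, 0.463, 0.001]
force: [0.2, -0.9, -0.2]
grip_width: 0.501
```

```bash
python3 - <<'E'
from h import *
c=get_calibration('wrist');im,d=capture('wrist'); cv2.imwrite('pics/w3.png',im[:,:,::-1])
plan([682,152,43],rotz_down(np.radians(54.4)),4)
v,u=np.mgrid[0:420,0:560]; v=v.ravel();u=u.ravel(); P=w_depth(c,np.c_[u,v],d[v,u]); ok=d[v,u]>0
m=ok&(np.hypot(P[:,0]-681,P[:,1]-151)<34)&(P[:,2]>58)&(P[:,2]<74); print(cv2.minAreaRect(P[m][:,:2].astype(np.float32)),m.sum())
E
```

```text
{"dr":[0.01, -0.002, 0.016],"delta_pos":[0.022, -0.042, 0.378]}
{"dr":[0.009, -0.002, 0.016],"delta_pos":[0.022, -0.042, 0.378]}
{"dr":[0.01, -0.003, 0.016],"delta_pos":[0.022, -0.041, 0.377]}
{"dr":[0.009, -0.002, 0.016],"delta_pos":[0.022, -0.041, 0.378]}
((682.3374633789062, 151.9359588623047), (48.98823928833008, 13.643301963806152), 55.05035400390625) 1441
```

View pics/w3.png

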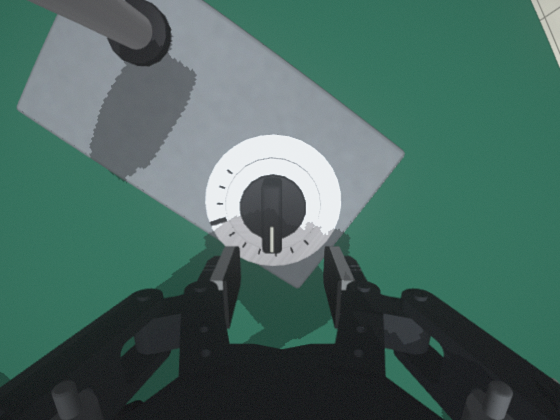

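Bar is aligned with the tool at (272,215), and the mark is at (218,222). Next: descend and grip.

>>> {"op": "servo_tool", "data": {
  "motion": [
    {"dr": [0.02, 0, 0], "delta_pos": [0.04, -0.09, 0.2], "hand": 0.5},
    {"dr": [0.02, 0, 0], "delta_pos": [0.03, -0.06, 0.4], "hand": 0.5},
    {"dr": [0, 0, 0], "delta_pos": [0.02, -0.01, 0.45], "hand": 0.5},
    {"dr": [0, 0, 0], "delta_pos": [0, 0, 0.42], "hand": 0.5},
    {"dr": [0, 0, 0], "delta_pos": [0, 0, 0], "hand": 0.5}
  ]
}}

```text
time_s: 5.42
eef_pos: [680.9, 152.6, 44.1]
ee_rot: [-0.0, 0.888, 0.46, 0.002]
force: [-0.6, 0.3, -0.1]
grip_width: 0.498
```

```bash
python3 - <<'E'
from h import *
plan([682.3,151.9,43],rotz_down(np.radians(55)),1)
print(ctrl.sense()['force'])
E
```

```text
{"dr":[0.009, -0.022, -0.027],"delta_pos":[0.004, 0.031, 0.022]}
[-0.6333822   0.26555589 -0.12849046]
```

>>> {"op": "servo_tool", "data": {
  "motion": [
    {"dr": [0, 0, -0.03], "delta_pos": [0, 0.03, 0.02], "hand": 0.5},
    {"dr": [0, 0, 0], "delta_pos": [0, 0, 0], "hand": 0},
    {"dr": [0, 0, 0], "delta_pos": [0, 0, 0], "hand": 0},
    {"dr": [0, 0, 0], "delta_pos": [0, 0, 0], "hand": 0},
    {"dr": [0, 0, 0], "delta_pos": [0, 0, 0], "hand": 0},
    {"dr": [0, 0, 0], "delta_pos": [0, 0, 0], "hand": 0}
  ],
  "squeeze": 30
}}

```text
time_s: 6.18
eef_pos: [683.0, 151.9, 45.3]
ee_rot: [0.0, 0.887, 0.462, 0.004]
force: [1.2, -0.3, -1.8]
grip_width: 0.158
```

```bash
python3 - <<'E'
from h import *
print(ctrl.sense())
plan([682.3,151.9,43],rotz_down(np.radians(-16.7)),8)
E
```

```text
{'time_s': 6.175, 'joints': array([0.0509828 , 0.86559658, 1.08957546, 0.00237969, 1.17932531,
       0.66068779]), 'dq': array([ 0.00151311, -0.00020556, -0.00170502,  0.00098542,  0.00093805,
        0.00038394]), 'tau': array([ 1.77140292e-01, -6.32267976e+01, -2.47413898e+01, -2.66235211e-02,
        1.00396718e-01,  2.54572238e-03]), 'eef_pos': array([683.04565817, 151.86739947,  45.2868449 ]), 'ee_rot': array([4.76130219e-04, 8.86944660e-01, 4.61860770e-01, 3.68405208e-03]), 'force': array([ 1.22351571, -0.3056085 , -1.83531435]), 'wrist_torque': array([ 0.05522362, -0.07496049, -0.02916228]), 'grip_width': 0.15815078417385525}
{"dr":[-0.0, -0.006, 0.896],"delta_pos":[-0.001, -0.002, 0.006]}
{"dr":[-0.0, -0.006, 0.896],"delta_pos":[-0.001, -0.001, 0.006]}
{"dr":[-0.0, -0.006, 0.897],"delta_pos":[-0.002, -0.001, 0.006]}
{"dr":[-0.0, -0.005, 0.896],"delta_pos":[-0.002, -0.001, 0.006]}
{"dr":[-0.0, -0.006, 0.897],"delta_pos":[-0.002, -0.001, 0.005]}
{"dr":[-0.0, -0.005, 0.896],"delta_pos":[-0.002, -0.0, 0.006]}
{"dr":[-0.0, -0.006, 0.897],"delta_pos":[-0.001, -0.0, 0.005]}
{"dr":[-0.0, -0.005, 0.896],"delta_pos":[-0.002, -0.001, 0.006]}
```

>>> {"op": "servo_tool", "data": {
  "motion": [
    {"dr": [0, 0, 0.6], "delta_pos": [0, 0, 0], "hand": 0},
    {"dr": [0, 0, 0.6], "delta_pos": [0, 0, 0], "hand": 0},
    {"dr": [0, 0, 0.6], "delta_pos": [0, 0, 0], "hand": 0},
    {"dr": [0, 0, 0.6], "delta_pos": [0, 0, 0], "hand": 0},
    {"dr": [0, 0, 0.6], "delta_pos": [0, 0, 0], "hand": 0}
  ]
}}

```text
time_s: 6.8
eef_pos: [683.1, 151.8, 45.3]
ee_rot: [-0.0, 0.978, 0.209, 0.004]
force: [0.8, 0.2, -2.0]
grip_width: 0.156
```

```bash
python3 - <<'E'
from h import *
s=ctrl.sense();print(s['force'],s['wrist_torque'])
plan([682.6,151.9,44],rotz_down(np.radians(-16.7)),7)
E
```

```text
[ 0.81183361  0.21514671 -1.97472531] [-0.02941847 -0.06724821  0.01922635]
{"dr":[-0.001, -0.006, 0.583],"delta_pos":[-0.001, -0.001, 0.004]}
{"dr":[-0.002, -0.006, 0.583],"delta_pos":[-0.001, -0.001, 0.004]}
{"dr":[-0.001, -0.006, 0.583],"delta_pos":[-0.001, -0.0, 0.003]}
{"dr":[-0.002, -0.006, 0.583],"delta_pos":[-0.001, -0.0, 0.004]}
{"dr":[-0.001, -0.006, 0.583],"delta_pos":[-0.002, -0.0, 0.003]}
{"dr":[-0.002, -0.006, 0.583],"delta_pos":[-0.001, -0.0, 0.004]}
{"dr":[-0.001, -0.006, 0.582],"delta_pos":[-0.002, 0.0, 0.003]}
```

>>> {"op": "servo_tool", "data": {
  "motion": [
    {"dr": [0, 0, 0.6], "delta_pos": [0, 0, 0], "hand": 0},
    {"dr": [0, 0, 0.6], "delta_pos": [0, 0, 0], "hand": 0},
    {"dr": [0, 0, 0.6], "delta_pos": [0, 0, 0], "hand": 0},
    {"dr": [0, 0, 0.6], "delta_pos": [0, 0, 0], "hand": 0},
    {"dr": [0, 0, 0.6], "delta_pos": [0, 0, 0], "hand": 0},
    {"dr": [0, 0, 0.6], "delta_pos": [0, 0, 0], "hand": 0},
    {"dr": [0, 0, 0.5], "delta_pos": [0, 0, 0], "hand": 0},
    {"dr": [0, 0, 0], "delta_pos": [0, 0, 0], "hand": 0}
  ]
}}

```text
time_s: 7.8
eef_pos: [683.1, 151.8, 45.3]
ee_rot: [-0.001, 0.987, -0.158, 0.003]
force: [0.4, 0.5, -1.7]
grip_width: 0.155
```

```bash
python3 - <<'E'
from h import *
s=ctrl.sense();print(s['force'],s['wrist_torque'])
plan([682.6,151.9,44],rotz_down(np.radians(-16.7)),1)
c=get_calibration('wrist');im,d=capture('wrist'); cv2.imwrite('pics/w4.png',im[:,:,::-1])
E
```

```text
[ 0.37101452  0.46911027 -1.68511646] [-0.03960966 -0.17176051 -0.06845073]
{"dr":[-0.019, -0.037, -0.15],"delta_pos":[-0.01, 0.001, 0.026]}
```

View pics/w4.png

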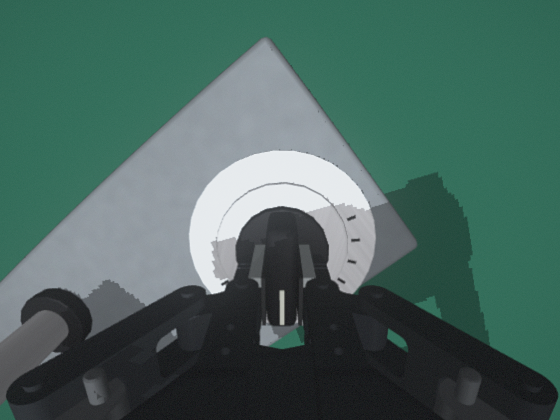

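Pointer at (282,305) is straight along the tool, with the mark hidden by the gripper. I'll back off 1.5°, release, rise and check.

>>> {"op": "servo_tool", "data": {
  "motion": [
    {"dr": [0, 0, -0.15], "delta_pos": [0, 0, 0], "hand": 0},
    {"dr": [0, 0, 0], "delta_pos": [0, 0, 0], "hand": 0},
    {"dr": [0, 0, 0], "delta_pos": [0, 0, 0], "hand": 0.5},
    {"dr": [0, 0, 0], "delta_pos": [0, 0, 0], "hand": 0.5},
    {"dr": [0, 0, 0], "delta_pos": [0, 0, 0], "hand": 0.5},
    {"dr": [0, 0, 0], "delta_pos": [0, 0, -0.5], "hand": 0.5},
    {"dr": [0, 0, 0], "delta_pos": [0, 0, -0.8], "hand": 0.5},
    {"dr": [0, 0, 0], "delta_pos": [-0.5, 0, -0.9], "hand": 0.5},
    {"dr": [0, 0, 0], "delta_pos": [-0.5, 0, -0.9], "hand": 0.5},
    {"dr": [0, 0, 0], "delta_pos": [0, 0, 0], "hand": 0.5}
  ]
}}

```text
time_s: 9.1
eef_pos: [632.7, 166.0, 205.5]
ee_rot: [-0.001, 0.99, -0.142, 0.004]
force: [0.5, 0.1, -0.4]
grip_width: 0.5
```

```bash
cat > knob.py <<'E'
from h import *
import sys
c=get_calibration('wrist');im,d=capture('wrist'); cv2.imwrite(sys.argv[1],im[:,:,::-1])
v,u=np.mgrid[0:420,0:560]; v=v.ravel();u=u.ravel(); P=w_depth(c,np.c_[u,v],d[v,u]); g=im[v,u].astype(float); ok=d[v,u]>0
m=ok&(np.hypot(P[:,0]-682,P[:,1]-151)<34)&(P[:,2]>58)&(P[:,2]<74); r=cv2.minAreaRect(P[m][:,:2].astype(np.float32)); print(r,m.sum())
kc=np.array(r[0])
W=w_plane(c,np.c_[u,v],23.0); q=W[:,:2]-kc; rad=np.hypot(*q.T); a=np.degrees(np.arctan2(q[:,1],q[:,0]))%360
m=ok&(rad>38)&(rad<58)&(a>153)&(a<173)&(P[:,2]<30)
wgt=np.clip(200-g.mean(1),0,None)[m]; wgt[wgt<40]=0
ce=(q[m]*wgt[:,None]).sum(0)/wgt.sum(); print('mark',ce,np.hypot(*ce),np.degrees(np.arctan2(ce[1],ce[0]))%360)
u0,v0=proj(c,[[682,152,40]])[0].astype(int); z=im[max(0,v0-70):v0+70,max(0,u0-70):u0+70]; cv2.imwrite(sys.argv[1].replace('.png','z.png'),cv2.resize(z,None,fx=4,fy=4,interpolation=cv2.INTER_CUBIC)[:,:,::-1])
E
python3 knob.py pics/w5.png
```

```text
((682.8582153320312, 151.45144653320312), (13.965429306030273, 48.983009338378906), 73.28079223632812) 842
mark [-46.40174445  13.89087438] 48.43633222402041 163.33434867529922
```

View pics/w5z.png

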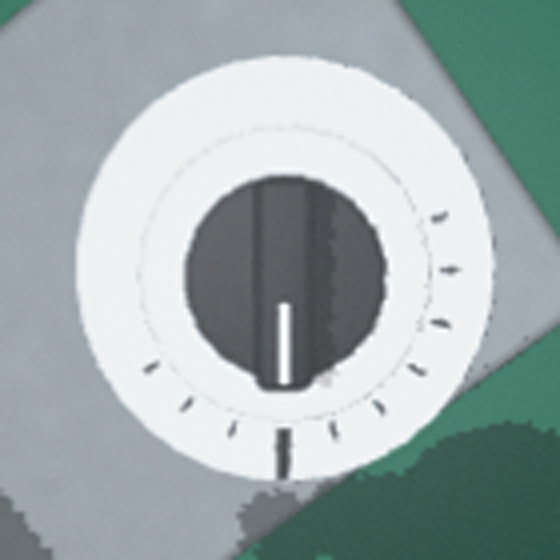

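The pointer sits on the long index line: bar axis 163.3°, mark 163.3°, knob released. Now to the roller.

```bash
python3 - <<'E'
from h import *
p,r=plan([537,-346,200],rotz_down(np.radians(32)),12)
E
```

```text
{"dr":[-0.0, -0.002, -0.403],"delta_pos":[0.088, 0.863, 0.003]}
{"dr":[-0.0, -0.002, -0.403],"delta_pos":[0.027, 0.867, 0.003]}
{"dr":[-0.0, -0.002, -0.403],"delta_pos":[-0.034, 0.867, 0.003]}
{"dr":[-0.0, -0.002, -0.403],"delta_pos":[-0.095, 0.862, 0.003]}
{"dr":[-0.0, -0.002, -0.403],"delta_pos":[-0.155, 0.853, 0.003]}
{"dr":[-0.0, -0.002, -0.403],"delta_pos":[-0.215, 0.84, 0.003]}
{"dr":[-0.001, -0.002, -0.403],"delta_pos":[-0.273, 0.823, 0.004]}
{"dr":[-0.0, -0.002, -0.404],"delta_pos":[-0.331, 0.802, 0.004]}
{"dr":[-0.001, -0.002, -0.403],"delta_pos":[-0.386, 0.776, 0.004]}
{"dr":[-0.0, -0.002, -0.404],"delta_pos":[-0.44, 0.747, 0.004]}
{"dr":[-0.0, -0.003, -0.403],"delta_pos":[-0.491, 0.715, 0.004]}
{"dr":[-0.001, -0.002, -0.404],"delta_pos":[-0.541, 0.678, 0.004]}
```

>>> {"op": "servo_tool", "data": {
  "motion": [
    {"dr": [0, 0, -0.4], "delta_pos": [0.09, 0.86, 0], "hand": 0.5},
    {"dr": [0, 0, -0.4], "delta_pos": [0.03, 0.87, 0], "hand": 0.5},
    {"dr": [0, 0, -0.4], "delta_pos": [-0.03, 0.87, 0], "hand": 0.5},
    {"dr": [0, 0, -0.4], "delta_pos": [-0.1, 0.86, 0], "hand": 0.5},
    {"dr": [0, 0, -0.4], "delta_pos": [-0.15, 0.85, 0], "hand": 0.5},
    {"dr": [0, 0, -0.4], "delta_pos": [-0.21, 0.84, 0], "hand": 0.5},
    {"dr": [0, 0, -0.4], "delta_pos": [-0.27, 0.82, 0], "hand": 0.5},
    {"dr": [0, 0, -0.4], "delta_pos": [-0.33, 0.8, 0], "hand": 0.5},
    {"dr": [0, 0, -0.4], "delta_pos": [-0.39, 0.78, 0], "hand": 0.5},
    {"dr": [0, 0, -0.4], "delta_pos": [-0.44, 0.75, 0], "hand": 0.5},
    {"dr": [0, 0, -0.4], "delta_pos": [-0.49, 0.71, 0], "hand": 0.5},
    {"dr": [0, 0, -0.4], "delta_pos": [-0.54, 0.68, 0], "hand": 0.5},
    {"dr": [0, 0, 0], "delta_pos": [0, 0, 0], "hand": 0.5}
  ]
}}

```text
time_s: 10.78
eef_pos: [535.3, -365.5, 178.6]
ee_rot: [-0.011, 0.959, 0.284, -0.01]
force: [0.2, 0.7, -0.1]
grip_width: 0.497
```

```bash
cat > roll.py <<'E'
from h import *
import sys
print(tool()[0])
c=get_calibration('wrist');im,d=capture('wrist'); cv2.imwrite(sys.argv[1],im[:,:,::-1])
v,u=np.mgrid[0:420,0:560]; v=v.ravel();u=u.ravel(); P=w_depth(c,np.c_[u,v],d[v,u]); g=im[v,u].astype(float); ok=d[v,u]>0
x0=np.array([537.3,-346.]); a=np.array([np.cos(.558),np.sin(.558)])
for k in range(3):
    n=np.array([-a[1],a[0]]); s=(P[:,:2]-x0)@a; t=(P[:,:2]-x0)@n
    m=ok&(abs(s)<30)&(abs(t)<16)&(P[:,2]>45)&(P[:,2]<80)
    # axis by top ridge/edges per slice
    A=[];
    for b in range(-28,28,4):
        mm=m&(s>=b)&(s<b+4)&(P[:,2]>52)
        if mm.sum()>10: A.append([b+2,(t[mm].max()+t[mm].min())/2])
    A=np.array(A); f=np.polyfit(A[:,0],A[:,1],1); x0=x0+n*f[1]; a=a+n*f[0]; a/=np.linalg.norm(a)
n=np.array([-a[1],a[0]]); s=(P[:,:2]-x0)@a; t=(P[:,:2]-x0)@n
m=ok&(abs(s)<70)&(abs(t)<15)&(P[:,2]>40)&(P[:,2]<80)
dark=m&(g.max(1)<70)&(P[:,2]>55)&(abs(t)<5)
print('x0',x0,'yaw',np.degrees(np.arctan2(a[1],a[0])),'top z',np.percentile(P[dark,2],[50,95]),'dark s',np.percentile(s[dark],[1,99]),'all s',np.percentile(s[m],[0.5,99.5]))
E
python3 roll.py pics/w6.png
```

```text
[ 535.25796511 -365.45901887  178.57367565]
x0 [ 537.36604623 -346.10622178] yaw 32.97620283464868 top z [61.82828425 62.87475211] dark s [-27.54320008   9.92549799] all s [-46.66013462  61.79834401]
```

View pics/w6.png

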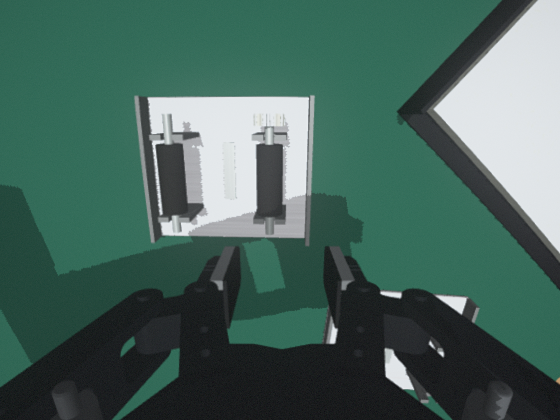

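```bash
python3 - <<'E'
from h import *
p,r=plan([537.4,-346.1,90],rotz_down(np.radians(32.5)),4)
E
```

```text
{"dr":[-0.038, 0.019, 0.015],"delta_pos":[0.061, -0.058, 0.444]}
{"dr":[-0.038, 0.018, 0.015],"delta_pos":[0.059, -0.061, 0.444]}
{"dr":[-0.038, 0.019, 0.014],"delta_pos":[0.058, -0.064, 0.443]}
{"dr":[-0.038, 0.018, 0.015],"delta_pos":[0.056, -0.067, 0.443]}
```

>>> {"op": "servo_tool", "data": {
  "motion": [
    {"dr": [-0.04, 0.02, 0.01], "delta_pos": [0.06, -0.06, 0.44], "hand": 0.5},
    {"dr": [-0.04, 0.02, 0.01], "delta_pos": [0.06, -0.06, 0.44], "hand": 0.5},
    {"dr": [-0.04, 0.02, 0.02], "delta_pos": [0.06, -0.06, 0.44], "hand": 0.5},
    {"dr": [-0.04, 0.02, 0.02], "delta_pos": [0.06, -0.07, 0.44], "hand": 0.5},
    {"dr": [0, 0, 0], "delta_pos": [0, 0, 0], "hand": 0.5}
  ]
}}

```text
time_s: 11.45
eef_pos: [538.8, -339.0, 84.9]
ee_rot: [-0.002, 0.96, 0.28, -0.0]
force: [-0.2, 0.4, 0.8]
grip_width: 0.501
```

```bash
python3 roll.py pics/w7.png; python3 - <<'E'
from h import *
p,r=plan([537.4,-346.1,31],rotz_down(np.radians(32.5)),4)
E
```

```text
[ 538.76293635 -338.98968098   84.85265389]
x0 [ 537.37360902 -346.11809493] yaw 32.63373211081613 top z [61.72301969 62.87068025] dark s [-27.14764     35.53303642] all s [-46.35331341  61.60030414]
{"dr":[-0.003, -0.002, 0.002],"delta_pos":[-0.025, 0.023, 0.276]}
{"dr":[-0.003, -0.002, 0.002],"delta_pos":[-0.026, 0.022, 0.276]}
{"dr":[-0.003, -0.002, 0.001],"delta_pos":[-0.025, 0.022, 0.276]}
{"dr":[-0.003, -0.002, 0.002],"delta_pos":[-0.025, 0.022, 0.275]}
```

View pics/w7.png

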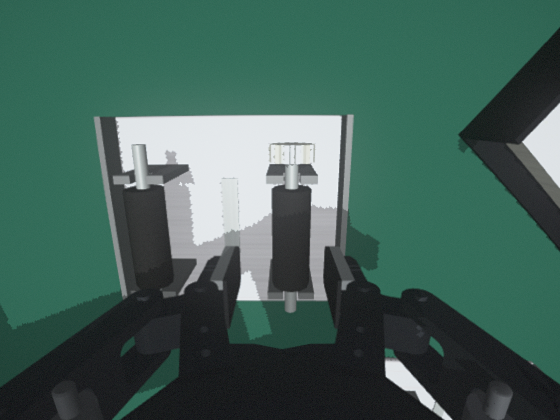

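The sleeve runs from (291,188) to (291,290) and the gear is at (292,153). The origin sits 4 mm further towards the gear than my first estimate.

```bash
python3 - <<'E'
from h import *
p,r=plan([540.6,-344,31.5],rotz_down(np.radians(32.6)),4)
E
```

```text
{"dr":[-0.003, -0.002, -0.001],"delta_pos":[-0.006, 0.022, 0.273]}
{"dr":[-0.003, -0.002, -0.001],"delta_pos":[-0.006, 0.022, 0.273]}
{"dr":[-0.003, -0.002, -0.001],"delta_pos":[-0.006, 0.022, 0.274]}
{"dr":[-0.003, -0.002, -0.0],"delta_pos":[-0.007, 0.022, 0.273]}
```

>>> {"op": "servo_tool", "data": {
  "motion": [
    {"dr": [0, 0, 0], "delta_pos": [0, 0.06, 0.1], "hand": 0.5},
    {"dr": [0, 0, 0], "delta_pos": [-0.02, 0.03, 0.3], "hand": 0.5},
    {"dr": [0, 0, 0], "delta_pos": [0, 0, 0.34], "hand": 0.5},
    {"dr": [0, 0, 0], "delta_pos": [0, 0, 0.34], "hand": 0.5},
    {"dr": [0, 0, 0], "delta_pos": [0, 0, 0], "hand": 0.5}
  ]
}}

```text
time_s: 12.12
eef_pos: [541.4, -344.5, 29.4]
ee_rot: [-0.001, 0.96, 0.28, 0.001]
force: [0.7, -0.5, -0.1]
grip_width: 0.496
```

```bash
python3 - <<'E'
from h import *
print(ctrl.sense()['force'])
p,r=plan([540.6,-344,31.5],rotz_down(np.radians(32.6)),1)
E
```

```text
[ 0.73380655 -0.46936049 -0.06428846]
{"dr":[-0.005, -0.01, -0.004],"delta_pos":[-0.008, -0.018, -0.041]}
```

>>> {"op": "servo_tool", "data": {
  "motion": [
    {"dr": [0, 0, 0], "delta_pos": [-0.01, -0.02, -0.04], "hand": 0.5},
    {"dr": [0, 0, 0], "delta_pos": [0, 0, 0], "hand": 0},
    {"dr": [0, 0, 0], "delta_pos": [0, 0, 0], "hand": 0},
    {"dr": [0, 0, 0], "delta_pos": [0, 0, 0], "hand": 0},
    {"dr": [0, 0, 0], "delta_pos": [0, 0, 0], "hand": 0},
    {"dr": [0, 0, 0], "delta_pos": [0, 0, -0.1], "hand": 0},
    {"dr": [0, 0, 0], "delta_pos": [0, 0, -0.2], "hand": 0},
    {"dr": [0, 0, 0], "delta_pos": [0, 0, -0.3], "hand": 0}
  ],
  "squeeze": 60
}}

```text
time_s: 13.12
eef_pos: [540.5, -344.0, 63.7]
ee_rot: [-0.001, 0.96, 0.28, 0.001]
force: [-0.1, -0.4, -2.0]
grip_width: 0.261
```

```bash
python3 - <<'E'
from h import *
s=ctrl.sense();print(s['force'],s['wrist_torque'],s['grip_width'])
im,d=capture('wrist'); cv2.imwrite('pics/w8.png',im[:,:,::-1])
E
```

```text
[-0.11213958 -0.35831494 -1.97310306] [ 0.00565074 -0.02324428 -0.0492403 ] 0.26137950161465157
```

View pics/w8.png

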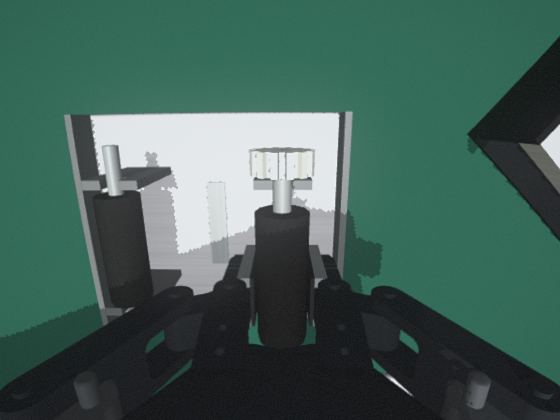

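Roller held, with the gear visible at (282,163). Lifting it and heading to a standoff.

```bash
cat >> h.py <<'E'
def face(yaw,pitch=20):
    y,p=np.radians(yaw),np.radians(pitch); x=np.array([np.cos(p)*np.cos(y),np.cos(p)*np.sin(y),np.sin(p)]); z=np.array([np.sin(p)*np.cos(y),np.sin(p)*np.sin(y),-np.cos(p)])
    return R.from_matrix(np.c_[x,np.cross(z,x),z])
E
python3 - <<'E'
from h import *
p,r=plan([540.5,-344,170],rotz_down(np.radians(32.6)),3)
F=face(20.25); L=np.array([616.6,287.2,235]); x,z=F.as_matrix()[:,0],F.as_matrix()[:,2]
print(L-80*x, L-138*x)
plan(L-x*208+18.5*z,F,15,p,r)
E
```

```text
{"dr":[0.006, -0.005, -0.001],"delta_pos":[-0.0, -0.005, -0.691]}
{"dr":[0.006, -0.006, -0.001],"delta_pos":[-0.001, -0.006, -0.69]}
{"dr":[0.006, -0.005, -0.002],"delta_pos":[-0.002, -0.008, -0.691]}
[546.07108198 261.18050844 207.63838853] [494.93761642 242.31637706 187.80122022]
{"dr":[-0.014, 0.133, 0.082],"delta_pos":[0.293, -0.708, 0.031]}
{"dr":[-0.014, 0.133, 0.081],"delta_pos":[0.282, -0.712, 0.036]}
{"dr":[-0.014, 0.133, 0.081],"delta_pos":[0.271, -0.716, 0.041]}
{"dr":[-0.014, 0.133, 0.082],"delta_pos":[0.259, -0.72, 0.045]}
{"dr":[-0.014, 0.133, 0.081],"delta_pos":[0.248, -0.724, 0.05]}
{"dr":[-0.015, 0.133, 0.082],"delta_pos":[0.237, -0.728, 0.053]}
{"dr":[-0.014, 0.133, 0.081],"delta_pos":[0.225, -0.731, 0.057]}
{"dr":[-0.015, 0.133, 0.082],"delta_pos":[0.213, -0.734, 0.06]}
{"dr":[-0.014, 0.133, 0.081],"delta_pos":[0.201, -0.738, 0.063]}
{"dr":[-0.015, 0.133, 0.082],"delta_pos":[0.189, -0.74, 0.066]}
{"dr":[-0.014, 0.132, 0.081],"delta_pos":[0.177, -0.743, 0.068]}
{"dr":[-0.015, 0.133, 0.082],"delta_pos":[0.165, -0.746, 0.07]}
{"dr":[-0.014, 0.132, 0.081],"delta_pos":[0.153, -0.748, 0.072]}
{"dr":[-0.015, 0.133, 0.082],"delta_pos":[0.14, -0.751, 0.073]}
{"dr":[-0.014, 0.132, 0.081],"delta_pos":[0.128, -0.753, 0.075]}
```

>>> {"op": "servo_tool", "data": {
  "motion": [
    {"dr": [0, 0, 0], "delta_pos": [0, 0, -0.6], "hand": 0},
    {"dr": [0, 0, 0], "delta_pos": [0, 0, -0.7], "hand": 0},
    {"dr": [0, 0, 0], "delta_pos": [0, 0, -0.7], "hand": 0},
    {"dr": [0, 0.13, 0.08], "delta_pos": [0.29, -0.71, 0.03], "hand": 0},
    {"dr": [-0.01, 0.13, 0.08], "delta_pos": [0.28, -0.71, 0.03], "hand": 0},
    {"dr": [-0.01, 0.13, 0.08], "delta_pos": [0.27, -0.72, 0.04], "hand": 0},
    {"dr": [-0.01, 0.13, 0.08], "delta_pos": [0.26, -0.72, 0.04], "hand": 0},
    {"dr": [-0.01, 0.13, 0.08], "delta_pos": [0.25, -0.72, 0.05], "hand": 0},
    {"dr": [-0.01, 0.13, 0.08], "delta_pos": [0.24, -0.73, 0.05], "hand": 0},
    {"dr": [-0.01, 0.13, 0.08], "delta_pos": [0.22, -0.73, 0.06], "hand": 0}
  ]
}}

```text
time_s: 14.42
eef_pos: [493.6, -75.6, 166.1]
ee_rot: [-0.012, 0.969, 0.23, 0.086]
force: [1.3, 0.5, -1.4]
grip_width: 0.259
```

```bash
python3 - <<'E'
from h import *
print(tool()[0])
F=face(20.25); L=np.array([616.6,287.2,235]); x,z=F.as_matrix()[:,0],F.as_matrix()[:,2]
plan(L-x*208+18.5*z,F,9)
E
```

```text
[493.59705196 -75.63496285 166.12093067]
{"dr":[-0.008, 0.111, 0.071],"delta_pos":[0.179, -0.646, 0.065]}
{"dr":[-0.008, 0.111, 0.071],"delta_pos":[0.17, -0.648, 0.067]}
{"dr":[-0.008, 0.111, 0.071],"delta_pos":[0.16, -0.65, 0.069]}
{"dr":[-0.008, 0.111, 0.07],"delta_pos":[0.151, -0.652, 0.071]}
{"dr":[-0.008, 0.111, 0.071],"delta_pos":[0.141, -0.654, 0.073]}
{"dr":[-0.007, 0.112, 0.07],"delta_pos":[0.132, -0.656, 0.075]}
{"dr":[-0.008, 0.111, 0.071],"delta_pos":[0.122, -0.658, 0.077]}
{"dr":[-0.007, 0.112, 0.07],"delta_pos":[0.113, -0.659, 0.078]}
{"dr":[-0.008, 0.111, 0.071],"delta_pos":[0.103, -0.661, 0.08]}
```

>>> {"op": "servo_tool", "data": {
  "motion": [
    {"dr": [-0.01, 0.11, 0.07], "delta_pos": [0.18, -0.65, 0.06], "hand": 0},
    {"dr": [-0.01, 0.11, 0.07], "delta_pos": [0.17, -0.65, 0.07], "hand": 0},
    {"dr": [-0.01, 0.11, 0.07], "delta_pos": [0.16, -0.65, 0.07], "hand": 0},
    {"dr": [-0.01, 0.11, 0.07], "delta_pos": [0.15, -0.65, 0.07], "hand": 0},
    {"dr": [-0.01, 0.11, 0.07], "delta_pos": [0.14, -0.65, 0.07], "hand": 0},
    {"dr": [-0.01, 0.11, 0.07], "delta_pos": [0.13, -0.65, 0.07], "hand": 0},
    {"dr": [-0.01, 0.11, 0.07], "delta_pos": [0.12, -0.66, 0.08], "hand": 0},
    {"dr": [-0.01, 0.11, 0.07], "delta_pos": [0.11, -0.66, 0.08], "hand": 0},
    {"dr": [0, 0.11, 0.07], "delta_pos": [0.1, -0.66, 0.08], "hand": 0},
    {"dr": [0, 0, 0], "delta_pos": [0, 0, 0], "hand": 0}
  ]
}}

```text
time_s: 15.68
eef_pos: [436.9, 232.8, 153.2]
ee_rot: [-0.029, 0.968, 0.173, 0.179]
force: [0.0, -0.1, -0.5]
grip_width: 0.26
```

```bash
python3 - <<'E'
from h import *
print(tool()[0])
F=face(20.25); L=np.array([616.6,287.2,235]); x,z=F.as_matrix()[:,0],F.as_matrix()[:,2]
plan(L-x*208+18.5*z,F,1)
c=get_calibration('wrist');im,d=capture('wrist'); cv2.imwrite('pics/w9.png',im[:,:,::-1]); np.savez('w9.npz',im=im,d=d,**c)
c=get_calibration('top');im,d=capture('top'); cv2.imwrite('pics/top9.png',im[:,:,::-1]); np.savez('t9.npz',im=im,d=d,**c)
E
```

```text
[436.89553754 232.76741247 153.1661092 ]
{"dr":[0.029, -0.093, 0.012],"delta_pos":[-0.08, 0.222, 0.114]}
```

View pics/w9.png

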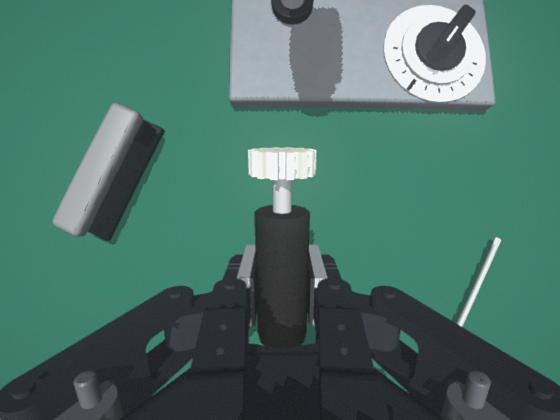

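Gear at (282,163) points along the tool. The head is above the wrist frame and out of view. The raised knob bar still lines up with the mark at (411,86), allowing for perspective. I'll fit the head model to the depth points from the earlier wrist, top and scene views.

```bash
cat > fit.py <<'E'
from h import *
from scipy.optimize import least_squares
views=[]
for f in ['w2.npz','t9.npz']:
    z=np.load(f); views.append((f,z['im'],z['d'],{k:z[k] for k in('camera_matrix','distortion','T')}))
c=get_calibration('scene');im,d=capture('scene'); cv2.imwrite('pics/scene9.png',im[:,:,::-1]); views.append(('scene',im,d,c))
def sdf(p,Q):
    L=np.array([p[0],p[1],235+p[3]]); H=face(np.degrees(p[2]),20).as_matrix(); 
    ax=H[:,0]; az=-H[:,2]; ay=np.cross(az,ax); q=(Q-L)@np.c_[ax,ay,az]
    b=np.abs(q-[67.5,0,0])-[37.5,25,25]; db=np.linalg.norm(np.maximum(b,0),axis=1)+np.minimum(b.max(1),0)
    r=np.hypot(q[:,1],q[:,2]); e=np.c_[r-17,np.abs(q[:,0]-15)-15]; dc=np.linalg.norm(np.maximum(e,0),axis=1)+np.minimum(e.max(1),0)
    return np.minimum(db,dc),q
allQ=[]
for n,im,d,c in views:
    v,u=np.nonzero(d>0); P=w_depth(c,np.c_[u,v],d[v,u])
    m=(P[:,2]>205)&(P[:,2]<300)&(np.hypot(P[:,0]-650,P[:,1]-295)<95); Q=P[m]
    if len(Q)>1500: Q=Q[::len(Q)//1500]
    allQ.append(Q)
    for free in ([1,1,0,0],[1,1,1,0],[1,1,1,1]):
        idx=[i for i in range(4) if free[i]]; p0=np.array([616.6,287.2,np.radians(20.25),0.])
        def f(x): p=p0.copy(); p[idx]=x; return sdf(p,Q)[0]
        r=least_squares(f,p0[idx],loss='soft_l1',f_scale=2,x_scale=[1,1,.02,1][:len(idx)]); p=p0.copy(); p[idx]=r.x
        print(n,len(Q),np.round(p[:2],1),round(np.degrees(p[2]),2),round(p[3],1),'med|r|',round(np.median(abs(f(r.x))),2))
E
python3 fit.py
```

```text
w2.npz 1591 [615.1 286.4] 20.25 0.0 med|r| 0.69
w2.npz 1591 [615.7 285. ] 22.22 0.0 med|r| 0.82
w2.npz 1591 [618.6 285.7] 22.75 1.5 med|r| 0.87
t9.npz 853 [617.5 286. ] 20.25 0.0 med|r| 1.34
t9.npz 853 [617.6 285.7] 20.56 0.0 med|r| 1.32
t9.npz 853 [618.4 285.9] 20.64 0.4 med|r| 1.31
scene 640 [617.9 286.9] 20.25 0.0 med|r| 1.18
scene 640 [618.  286.6] 20.53 0.0 med|r| 1.17
scene 640 [617.9 286.6] 20.46 -0.5 med|r| 1.19
```

View pics/top9.png

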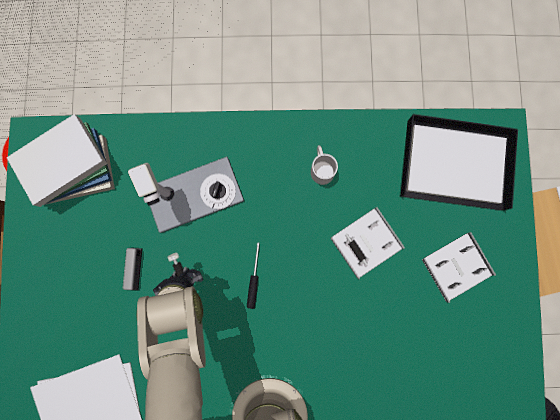

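Top view: the idler is still in its forks, other things are in place, and the knob pointer is toward the mark. Lens fits agree: (617, 286.5, 235), yaw 20.4°. Next: measure the roller in the tool frame.

```bash
cat > ing.py <<'E'
from h import *
import sys
p,r=tool(); c=get_calibration('wrist'); im,d=capture('wrist'); cv2.imwrite(sys.argv[1],im[:,:,::-1])
v,u=np.nonzero(d>0); P=w_depth(c,np.c_[u,v],d[v,u]); q=r.inv().apply(P-p); g=im[v,u].astype(float)
# top silhouette: per x slice in tool frame
for a,b in ((14,18),(18,22),(22,26),(26,30),(36,40),(40,44),(48,52),(52,56)):
    m=(q[:,0]>a)&(q[:,0]<b)&(abs(q[:,1])<22)&(abs(q[:,2]+18.5)<20)
    if m.sum()<5: continue
    Q=q[m]; print(a,b,m.sum(),'y mid',round((Q[:,1].max()+Q[:,1].min())/2,1),'w',round(np.ptp(Q[:,1]),1),'top z',round(np.percentile(Q[:,2],3),1))
m=(q[:,0]>45)&(q[:,0]<75)&(abs(q[:,1])<16)&(abs(q[:,2]+18.5)<20); print('gear x',np.percentile(q[m,0],[0.5,1,50,99,99.5]),m.sum())
m=(abs(q[:,1])<14)&(q[:,0]>12)&(q[:,0]<40)&(abs(q[:,2]+18.5)<20)&(g.max(1)<60); print('sleeve end',np.percentile(q[m,0],[98,99,99.7]))
E
python3 ing.py pics/w10.png
```

```text
14 18 476 y mid 0.1 w 23.7 top z -30.8
18 22 480 y mid 0.0 w 23.3 top z -30.5
22 26 495 y mid 0.4 w 23.6 top z -30.5
26 30 508 y mid 0.1 w 24.1 top z -30.4
36 40 167 y mid 0.1 w 7.2 top z -23.0
40 44 169 y mid 0.3 w 7.6 top z -22.9
48 52 679 y mid 0.2 w 27.1 top z -32.2
52 56 708 y mid 0.0 w 27.7 top z -32.3
gear x [45.20966185 45.38056426 53.68936607 58.02697112 58.04567822] 2086
sleeve end [32.10122905 32.19025549 32.27473377]
```

The roller is gripped centrally: gear face at tool x = 58.0, axis at z = -18.6, straight. Correcting orientation first.

```bash
cat > tgt.py <<'E'
from h import *
import sys
F=face(20.35); L=np.array([616.9,286.5,235]); x,z=F.as_matrix()[:,0],F.as_matrix()[:,2]
back=float(sys.argv[1]); plan(L-x*(138+back)+18.6*z,F,int(sys.argv[2]))
p,r=tool(); g=p+r.apply([58,0.1,-18.6]); q=np.c_[x,np.cross(-z,x),-z].T@(g-L); print('gear in head frame',q,'axis err deg',np.degrees(np.arccos(r.as_matrix()[:,0]@x)))
E
python3 tgt.py 60 2
```

```text
{"dr":[0.021, -0.046, -0.008],"delta_pos":[0.058, 0.097, 0.058]}
{"dr":[0.021, -0.046, -0.009],"delta_pos":[0.058, 0.098, 0.058]}
gear in head frame [-146.17731524    9.64921916    6.58482916] axis err deg 0.9358526504008551
```

>>> {"op": "servo_tool", "data": {
  "motion": [
    {"dr": [0.02, -0.05, -0.01], "delta_pos": [0.06, 0.1, 0.06], "hand": 0},
    {"dr": [0.02, -0.05, -0.01], "delta_pos": [0.06, 0.1, 0.06], "hand": 0},
    {"dr": [0, 0, 0], "delta_pos": [0, 0, 0], "hand": 0}
  ]
}}

```text
time_s: 16.25
eef_pos: [450.5, 221.8, 149.7]
ee_rot: [-0.03, 0.97, 0.173, 0.17]
force: [0.3, 0.1, -1.5]
grip_width: 0.263
```

```bash
python3 tgt.py 0 6
```

```text
{"dr":[0.001, 0.002, -0.002],"delta_pos":[0.196, -0.01, -0.002]}
{"dr":[0.001, 0.002, -0.002],"delta_pos":[0.196, -0.01, -0.002]}
{"dr":[0.001, 0.002, -0.002],"delta_pos":[0.197, -0.01, -0.002]}
{"dr":[0.001, 0.002, -0.001],"delta_pos":[0.196, -0.009, -0.002]}
{"dr":[0.001, 0.002, -0.002],"delta_pos":[0.197, -0.01, -0.002]}
{"dr":[0.0, 0.003, -0.001],"delta_pos":[0.196, -0.009, -0.001]}
gear in head frame [-138.8826326    -3.02627364   -0.59830547] axis err deg 0.16079145802746214
```

>>> {"op": "servo_tool", "data": {
  "motion": [
    {"dr": [0, 0, 0], "delta_pos": [0.2, -0.01, 0], "hand": 0},
    {"dr": [0, 0, 0], "delta_pos": [0.2, -0.01, 0], "hand": 0},
    {"dr": [0, 0, 0], "delta_pos": [0.2, -0.01, 0], "hand": 0},
    {"dr": [0, 0, 0], "delta_pos": [0.2, -0.01, 0], "hand": 0},
    {"dr": [0, 0, 0], "delta_pos": [0.2, -0.01, 0], "hand": 0},
    {"dr": [0, 0, 0], "delta_pos": [0.17, -0.01, 0], "hand": 0},
    {"dr": [0, 0, 0], "delta_pos": [0, 0, 0], "hand": 0}
  ]
}}

```text
time_s: 17.12
eef_pos: [505.1, 245.5, 171.2]
ee_rot: [-0.03, 0.97, 0.173, 0.17]
force: [-0.3, -0.4, -2.1]
grip_width: 0.26
```

```bash
python3 tgt.py 0 1
```

```text
{"dr":[0.005, 0.009, -0.009],"delta_pos":[-0.086, 0.008, -0.013]}
gear in head frame [-75.6806567    0.21919623  -0.77495517] axis err deg 0.13320510356428555
```

>>> {"op": "servo_tool", "data": {
  "motion": [
    {"dr": [0, 0.01, -0.01], "delta_pos": [-0.08, 0, -0.01], "hand": 0},
    {"dr": [0, 0, 0], "delta_pos": [0, 0, 0], "hand": 0},
    {"dr": [0, 0, 0], "delta_pos": [0, 0, 0], "hand": 0},
    {"dr": [0, 0, 0], "delta_pos": [0, 0, 0], "hand": 0}
  ]
}}

```text
time_s: 17.62
eef_pos: [500.4, 243.7, 169.8]
ee_rot: [-0.03, 0.969, 0.174, 0.171]
force: [-0.1, 0.4, -0.7]
grip_width: 0.261
```

```bash
python3 tgt.py 0 1; python3 ing.py pics/w11.png; python3 - <<'E'
from h import *
print(ctrl.sense()['force'],ctrl.sense()['time_s'],abs(ctrl.sense()['dq']).max())
A=[]
for n in('scene','top'):
    im,d=capture(n); c=get_calibration(n)
    P=[[546,260,208]]; u,v=proj(c,P)[0].astype(int)
    A.append(cv2.resize(im[v-60:v+60,u-60:u+60] ,(400,400),interpolation=cv2.INTER_CUBIC))
    # gear/lens independent check from depth
    vv,uu=np.nonzero(d>0); Q=w_depth(c,np.c_[uu,vv],d[vv,uu])
    F=face(20.35).as_matrix(); L=np.array([616.9,286.5,235]); H=np.c_[F[:,0],np.cross(-F[:,2],F[:,0]),-F[:,2]]; q=(Q-L)@H; g=im[vv,uu]
    m=(q[:,0]>-100)&(q[:,0]<-60)&(abs(q[:,1])<25)&(abs(q[:,2])<25); print(n,m.sum(),np.round(q[m].min(0),1),np.round(q[m].max(0),1))
cv2.imwrite('pics/chk.png',np.hstack(A)[:,:,::-1])
E
```

```text
{"dr":[0.005, 0.005, 0.001],"delta_pos":[0.019, 0.008, -0.004]}
gear in head frame [-80.91249307   0.3525117   -0.25081776] axis err deg 0.056556884448625847
14 18 473 y mid 0.1 w 23.6 top z -30.6
18 22 478 y mid 0.0 w 23.4 top z -30.5
22 26 495 y mid 0.0 w 23.0 top z -30.5
26 30 511 y mid 0.1 w 24.0 top z -30.3
36 40 171 y mid 0.0 w 7.2 top z -23.0
40 44 175 y mid 0.3 w 7.6 top z -22.9
48 52 682 y mid 0.1 w 26.9 top z -32.3
52 56 716 y mid 0.1 w 27.5 top z -32.2
gear x [45.20100364 45.42264049 53.68710568 58.030719   58.04820521] 2092
sleeve end [32.09446981 32.16444381 32.26617227]
[-0.47521429 -0.25705815 -1.2254086 ] 17.675 0.0019594638675130174
scene 56 [-99.2 -14.2 -14.7] [-74.5  11.7  10.8]
top 60 [-99.  -14.2 -12.1] [-76.2   8.7  14.7]
```

View pics/chk.png

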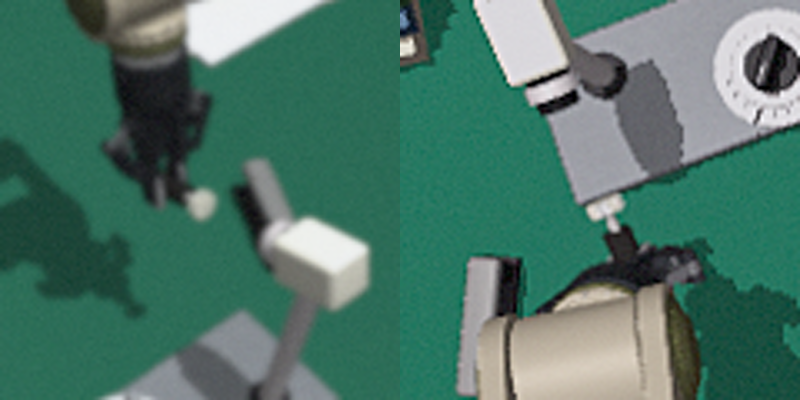

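View pics/w11.png

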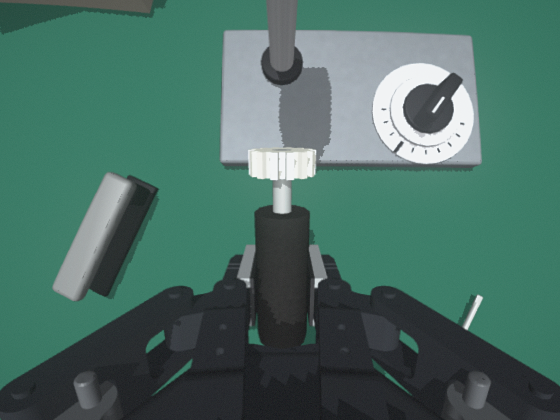

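In the last views the gear at (282,163) lines up with the camera column at (282,62), the lens sits ahead of it on the same axis, and the knob is unchanged. Handing in.

```bash
python3 -c "
from rig import ticket; print(ticket.finish_job())"
```

```text
the job is handed in; nothing more can be done
None
```

The job is done and handed in at about 17.8 s of the 51 s allowed. The arm is still holding the roller in front of the lens.

- **Focus knob:** I turned it about 72° clockwise and let go. Seen from above after release, the pointer bar lay at 163.3° and the long index line at 163.3°.
- **Roller:** I lifted the roller with the gear out of the feed unit nearest the base. The gear face is about 81 mm out from the lens glass and within 0.5 mm of the lens axis. The tool is aligned to within 0.1°, using arm readings and the roller measured in the gripper.
- **Lens position:** Fits from three cameras agreed to about 2–3 mm, so the 81 mm carries roughly that error.
- **Where the checks differed:** The scene and top cameras, at coarse resolution, put the gear face at 75–76 mm and 1–3 mm to one side. I trusted the arm and wrist measurement more and did not adjust for it.
- **Other things:** The last top view taken before the final approach shows the other things in their places, including the idler roller in its forks. Wrist force stayed around 2 N in every reading I took, and nothing suggested the roller touched the camera.

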